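# Snap the cheese box lid shut all round

### The arm

A 6-joint arm with a two-finger parallel gripper is mounted at the origin on the work surface. World frame = base frame: x ahead of the robot, y to its left, z up, the work surface at z = 0. Lengths are in m, angles in rad, forces in N, time in s.
With the tool pointing down it reaches from about 0.375 to 0.975 m from the base axis. Payload 3.8 kg.
Tool frame: the origin (TCP) lies at the very end of the fingers, on their centre line; the grasp point (between the pads) lies 19 mm behind it; y points along the fingers, x is the direction in which the jaws open and shut, and the axes are right-handed (so a half turn about y gives the same grasp; the last joint's range is limited). The gripper opens to 85 mm and grips with 20 to 120 N. Pads are 22 mm wide; open, the fingers measure 114 mm over their backs; the gripper's body (76 mm by 85 mm) begins 54 mm behind the grasp point. The pads swing forward as they close: fully open they stand 13 mm farther back than shut.
Start: joints at [-1.179, 0.264, 1.604, -0, 1.274, -0.037], TCP at [0.281, -0.614, 0.231] pointing down, gripper open.
Joint ranges: [-2.63, 2.63], [-0.94, 2.18], [0.31, 2.57], [-1.31, 4.45], [0, 2.66], [-2.55, 2.55]. Speed limits (rad/s): [2.57, 2.57, 3.14, 3.14, 3.14, 3.14].

### API

Orientations are given as a rotation vector (axis times angle).
In Python, from workcell import bot, cams gives the robot as it stands.
- The arm moves only by the tool play_rows, never from a script. Its argument "motion" is a list of rows, each a list of 2 entries, a list of its own where there are three numbers: the shift along the world's x, y, z normalised to -1 to 1, where 1 is 400 mm, then the turn, a rotation vector about the world's x, y, z normalised to -1 to 1, where 1 is pi/4 rad. In form: [[[tx, ty, tz], [ax, ay, az]], ...]. A call has 1 to 10 rows; each row is the pose to reach, as a shift and turn from the pose commanded when the call began; what a row does not reach only later rows make up. A row lasts 1/8 s, in which the tool goes at most 62.5 mm and 10.7 degrees, less where a joint would pass 70% of its speed; a pose out of reach is approached as far as the arm can. A call with a number of a shift or a turn outside -1 to 1 is refused whole. A call with a gripper value outside its range is refused whole. "gripper" is the closure, from 0 (fully open) to 1 (shut), set as the call begins (left out, the last holds). The fingers move at their own pace and stop on an object; "squeeze" is the grip in N (left out, the last holds). Time passes only in rows, so rows that repeat a pose let the fingers close. It gives the time, the measured TCP pose, the force and the opening at its end, in the units of the state.
- bot.read_state(): the state, without advancing time (a new reading comes with each control period).
- cams.read_camera(name): name is "side" or "top"; returns (picture, depth): 480x640x3 uint8, red, green, blue; 480x640 float32, m along the optical axis (not along the pixel's ray), 0 where there is no reading.
- cams.calibration(name): a dict with "mtx" (3x3 intrinsics, pixels), "R" (3x3) and "t" (3): a world point X has camera coordinates R X + t. Camera axes: x right, y down, z forward; pixel columns grow to the right and rows downward; lengths in m; the calibration is good to about 2 mm. A picture is of the moment at which its call begins. calibration takes no time and is no camera call.
- bot.finish_job(): hands the job in, once; it reports no verdict.
Trained networks look in the newest picture that a camera, given by its name, has taken for a name from the list of things; names that differ only in an ending like _2 or _b are one class to them, and where a whole thing is asked for, a point or a joint stands for the part that bears it (a point fixed in the world has none). Each returns a list of dicts, best first, with "conf" (0 to 1); they miss things now and then, are a little off and sometimes report something else, mostly with a low value. They report only what shows in the picture. A call takes as long as a camera call.
- cams.recognise(camera, label): "xyz" ([x, y, z] in m, in the coordinates of the camera as it stood for that picture, good to about 4 mm: the middle of the surface that is visible of it).
- cams.regions_of(camera, label): "mask" (480x640 bool, what is visible of it).
- cams.mark_of(camera, label): "xyz" ([x, y, z] in m, in the coordinates of the camera as it stood for that picture, good to about 4 mm: a listed point, or the origin of a listed thing).
The state is a dict: "time": time; "q": joint angles; "joint_vel": joint speeds; "joint_torque": joint torques, N m; "tool_pos": TCP position; "tcp_rot": TCP orientation; "wrist_force": force on the tool from outside, world axes, zero at the start; "torque": the same for the moment, N m; "width": opening from 0.0 (shut) to 1.0 (fully open).
Only numpy, scipy, OpenCV 4.12 (cv2) and the standard library are available. Lean on these libraries where they do the work, as an engineer would, in place of code of your own. Each camera call takes 0.05 s, during which the arm holds its last target.

### The job

Close the cheese box by pressing down the four raised blue sections of its lid rim, one after another, until each clicks shut and lies flush: begin with the one that has the red tab and go round clockwise as seen from above. Leave the box standing where it is, without lifting it or pushing it about, and do not disturb the honey jar and the two cheeses beside it.

Things in the scene. Friction and masses are not known exactly. Their poses are not given: they have to be found in the camera images.
- keeper: Clear plastic cheese box with a snap-fit lid, 190 x 140 mm, 75 mm high with the lid shut, about 1.6 kg, loose on the table. Origin: centre of its underside; z up, x along its long side towards the red tab. Lid: clear fixed centre panel (122 x 70 mm, top at 74 mm) framed by four blue rim sections 34 mm wide, hinged along their inner edges: outer edge raised 9 mm = open, level with the panel = shut.
- pad1 (a point): Centre of the top of the white press pad (16 mm across the rim, 44 mm along it, 2 mm proud) on the blue rim section at a short side of the box, the one with the red tab (40 mm wide, 22 mm out) (keeper +x). It lies 24 mm outward of the section's hinge. Open, the point is 83 mm above the box's underside; shut, 77 mm, and it swings about 3 mm outward on the way down.
- snap1 (a joint): Angle of the rim section with pad1, rad: 0 = sprung up, open; 0.28 = clicked shut, flush. It springs back up from the first half of its travel, snaps shut by itself beyond it and then stays. It takes about 9 N down on the pad at first, less as it gives way, then meets a firm stop.
- pad2 (a point): Centre of the top of the white press pad (16 mm across the rim, 44 mm along it, 2 mm proud) on the blue rim section at a long side (keeper -y), next clockwise seen from above. It lies 24 mm outward of the section's hinge. Open, the point is 83 mm above the box's underside; shut, 77 mm, and it swings about 3 mm outward on the way down.
- snap2 (a joint): Angle of the rim section with pad2, rad: 0 = sprung up, open; 0.28 = clicked shut, flush. It springs back up from the first half of its travel, snaps shut by itself beyond it and then stays. It takes about 9 N down on the pad at first, less as it gives way, then meets a firm stop.
- pad3 (a point): Centre of the top of the white press pad (16 mm across the rim, 44 mm along it, 2 mm proud) on the blue rim section at the other short side (keeper -x), opposite the red tab. It lies 24 mm outward of the section's hinge. Open, the point is 83 mm above the box's underside; shut, 77 mm, and it swings about 3 mm outward on the way down.
- snap3 (a joint): Angle of the rim section with pad3, rad: 0 = sprung up, open; 0.28 = clicked shut, flush. It springs back up from the first half of its travel, snaps shut by itself beyond it and then stays. It takes about 9 N down on the pad at first, less as it gives way, then meets a firm stop.
- pad4 (a point): Centre of the top of the white press pad (16 mm across the rim, 44 mm along it, 2 mm proud) on the blue rim section at the other long side (keeper +y), last clockwise. It lies 24 mm outward of the section's hinge. Open, the point is 83 mm above the box's underside; shut, 77 mm, and it swings about 3 mm outward on the way down.
- snap4 (a joint): Angle of the rim section with pad4, rad: 0 = sprung up, open; 0.28 = clicked shut, flush. It springs back up from the first half of its travel, snaps shut by itself beyond it and then stays. It takes about 9 N down on the pad at first, less as it gives way, then meets a firm stop.
- honey_center (a point): Jar of honey with a brass lid, 60 mm across, 85 mm high; the point is its centre, half-way up. Bystander.
- truckle_center (a point): Small red-waxed cheese, 72 mm across, 42 mm high; the point is its centre, half-way up. Bystander.
- slab_center (a point): Block of yellow cheese with a rind, 58 x 58 mm, 44 mm high; the point is its centre, half-way up. Bystander.

How it is judged:
By the outcome, as a careful person would: the job done as asked, in the order asked, and still so for the second after the job is handed in, with the robot touching nothing.
It also fails if it takes over 45 s, if anything falls off the work surface, if the arm or the gripper's body presses on something with over 40 N, if the wrist force passes 120 N, or if a joint passes its speed limit or range.

## Working session

There is one attempt and no reset: what is moved stays moved. The work goes in short steps, Python scripts to look and compute and a tool call to move; the robot and the scene stay as the last step left them, time stands still between calls to the robot, and variables do not carry over. Pictures are saved under pics/ and viewed, and the job is handed in when it is done.

Besides the shell and the picture viewer there is one more tool, called after ">>>" as a command line: name --argument value ..., lists and objects as JSON in quotes. play_rows: Moves the arm, as the interface text tells. Its arguments: {"type":"object","properties":{"motion":{"type":"array","items":{"type":"array"}},"gripper":{"type":"number"},"squeeze":{"type":"number"}},"required":["motion"]}

```bash
mkdir -p pics; ls; cat > h.py <<'E'
import numpy as np, cv2
from workcell import bot, cams
def w(cam,p):
    c=cams.calibration(cam); return np.array(c['R']).T@(np.array(p)-np.array(c['t']).ravel())
def proj(cam,X):
    c=cams.calibration(cam); p=np.array(c['mtx'])@(np.array(c['R'])@np.array(X)+np.array(c['t']).ravel()); return p[:2]/p[2]
def shot(cam,name):
    im,d=cams.read_camera(cam); cv2.imwrite('pics/'+name+'.png',im[:,:,::-1]); return im,d
E
python3 - <<'E'
from h import *
for c in ['top','side']:
    shot(c,c+'0')
    for l in ['keeper','pad1','pad2','pad3','pad4','honey_center','truckle_center','slab_center']:
        r=cams.mark_of(c,l)
        print(c,l,[(np.round(w(c,x['xyz']),4),round(x['conf'],2)) for x in r[:3]])
s=bot.read_state();print(s)
E
```

```text
pics
top keeper [(array([ 0.563 ,  0.1077, -0.0008]), 0.65)]
top pad1 [(array([0.533 , 0.1913, 0.0802]), 0.97), (array([0.6179, 0.1296, 0.0814]), 0.82), (array([0.589 , 0.0318, 0.0841]), 0.81)]
top pad2 [(array([0.533 , 0.1913, 0.0802]), 0.97), (array([0.6179, 0.1296, 0.0814]), 0.82), (array([0.589 , 0.0318, 0.0841]), 0.81)]
top pad3 [(array([0.533 , 0.1913, 0.0802]), 0.97), (array([0.6179, 0.1296, 0.0814]), 0.82), (array([0.589 , 0.0318, 0.0841]), 0.81)]
top pad4 [(array([0.533 , 0.1913, 0.0802]), 0.97), (array([0.6179, 0.1296, 0.0814]), 0.82), (array([0.589 , 0.0318, 0.0841]), 0.81)]
top honey_center [(array([0.7306, 0.1553, 0.0412]), 0.92)]
top truckle_center [(array([0.5025, 0.2786, 0.0197]), 0.8)]
top slab_center [(array([0.4132, 0.0494, 0.0208]), 0.77)]
side keeper []
side pad1 [(array([0.6219, 0.127 , 0.0781]), 0.93), (array([0.5311, 0.1883, 0.0835]), 0.87), (array([0.5073, 0.0897, 0.0847]), 0.69)]
side pad2 [(array([0.6219, 0.127 , 0.0781]), 0.93), (array([0.5311, 0.1883, 0.0835]), 0.87), (array([0.5073, 0.0897, 0.0847]), 0.69)]
side pad3 [(array([0.6219, 0.127 , 0.0781]), 0.
[... 386 characters left out ...]
.0842]), 0.63), (array([0.4106, 0.0561, 0.0203]), 0.57)]
{'time': 0.9, 'q': array([-1.17891051e+00,  2.63841644e-01,  1.60398931e+00, -2.94773796e-05,
        1.27368661e+00, -3.68830622e-02]), 'joint_vel': array([-0.00071182,  0.00012493, -0.00020919,  0.00033044,  0.00096281,
        0.00074768]), 'joint_torque': array([ 1.01877635e-03, -5.15052259e+01, -3.67731035e+01, -1.55142698e-04,
        6.32451538e-04, -9.71337784e-06]), 'tool_pos': array([ 0.28063424, -0.6139033 ,  0.23132487]), 'tcp_rot': array([-1.38213181,  0.88780037, -0.88787518]), 'wrist_force': array([0.56351177, 0.35842959, 1.05214156]), 'torque': array([-0.01132141, -0.01423126, -0.0419786 ]), 'width': 1.0023676284522114}
```

View pics/top0.png

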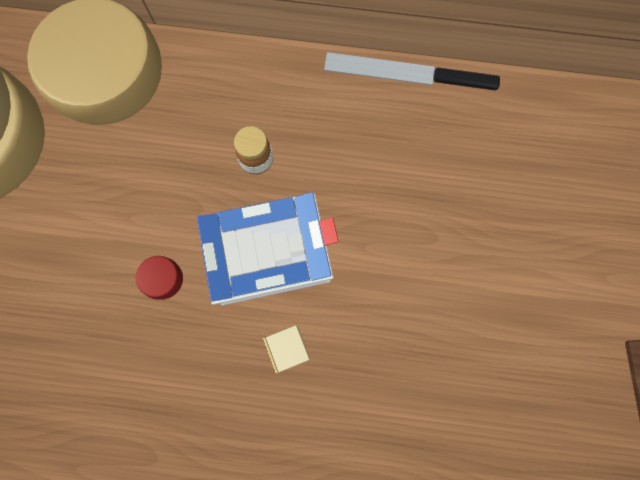

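View pics/side0.png

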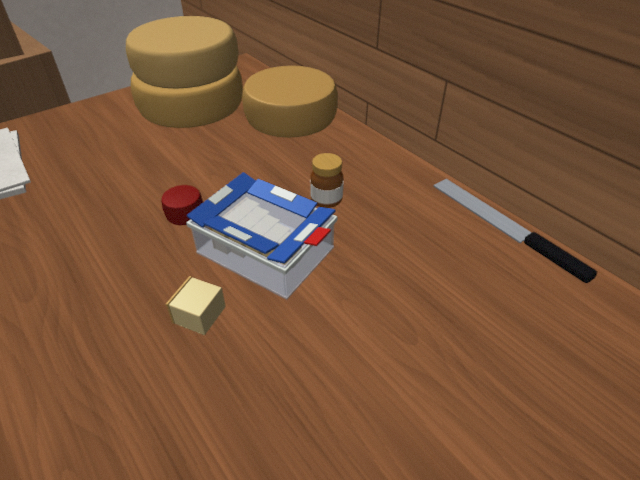

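The top view shows the red tab at (330,231), so keeper +x points image-right. That puts pad1 at (316,234), pad2 at (270,282), pad3 at (210,257) and pad4 at (256,211). Next I'll refine these by white segmentation and a rigid fit.

```bash
cat > pose.py <<'E'
from h import *
from scipy.optimize import least_squares
from scipy.spatial.transform import Rotation as Ro
obs=[]
for c in ['top','side']:
    cams.read_camera(c)
    for x in cams.mark_of(c,'pad1'):
        if x['conf']>.4: obs.append((c,w(c,x['xyz'])))
L=np.array([[.0850,0],[0,-.059],[-.085,0],[0,.059]])
def pads(p): 
    c,s=np.cos(p[2]),np.sin(p[2]); return L@np.array([[c,s],[-s,c]])+p[:2]
p=np.array([.563,.11,-1.25])
def f(p):
    P=pads(p); return np.ravel([ (P[np.argmin(np.linalg.norm(P-o[:2],axis=1))]-o[:2]) for _,o in obs])
if __name__=='__main__':
    for o in obs: print(o[0],o[1].round(4))
    r=least_squares(f,p,loss='soft_l1',f_scale=.004); p=r.x; print(p, np.abs(r.fun).max()); print(pads(p).round(4))
    for c in ['top','side']:
        im,d=cams.read_camera(c); big=im[:,:,::-1].copy()
        hsv=cv2.cvtColor(im,cv2.COLOR_RGB2HSV)
        m=((hsv[...,1]<60)&(hsv[...,2]>170)).astype(np.uint8)
        n,lab,st,ce=cv2.connectedComponentsWithStats(m)
        C=cams.calibration(c);R=np.array(C['R']);t=np.array(C['t']).ravel();K=np.array(C['mtx'])
        o=-R.T@t
        for i in range(1,n):
            if st[i,4]>40:
                ray=R.T@np.linalg.inv(K)@np.array([*ce[i],1]); X=o+ray*(.083-o[2])/ray[2]
                u,v=ce[i].astype(int); 
                Xd=o+ray*d[v,u]
                if np.linalg.norm(X[:2]-p[:2])<.13: print(c,ce[i].round(1),st[i,4],'plane',X.round(4),'depth',Xd.round(4))
        for X in pads(p):
            u=proj(c,[*X,.083]); cv2.circle(big,tuple(int(round(a)) for a in u),2,(0,255,0),-1)
        u=proj(c,[*p[:2],.074]).astype(int); cv2.imwrite(f'pics/fit_{c}.png',cv2.resize(big[max(0,u[1]-75):u[1]+75,u[0]-100:u[0]+100],None,fx=4,fy=4))
    s=bot.read_state(); print(s['time'],Ro.from_rotvec(s['tcp_rot']).as_matrix().round(3))
E
python3 pose.py
```

```text
top [0.5333 0.1895 0.0806]
top [0.5036 0.0896 0.0795]
top [0.5861 0.0314 0.0823]
top [0.6189 0.1297 0.082 ]
side [0.508  0.092  0.0822]
side [0.6201 0.1284 0.0833]
side [0.5915 0.0302 0.0828]
[ 0.5621094   0.11017841 -1.23956942] 0.0036059505488168497
[[0.5898 0.0298]
 [0.5063 0.091 ]
 [0.5345 0.1906]
 [0.6179 0.1294]]
top [255.8 210. ] 300 plane [0.6159 0.1292 0.083 ] depth [0.6161 0.1293 0.0824]
top [263.3 246.3] 3545 plane [0.5596 0.1087 0.083 ] depth [0.5616 0.1103 0.0715]
top [315.6 234. ] 301 plane [0.5893 0.0305 0.083 ] depth [0.5892 0.0305 0.0831]
top [209.3 256.4] 291 plane [0.5332 0.1893 0.083 ] depth [0.5336 0.1899 0.0803]
top [274.7 289.4] 698 plane [0.4954 0.0814 0.083 ] depth [0.4969 0.083  0.0675]
top [269.9 281.5] 291 plane [0.5065 0.0905 0.083 ] depth [0.5067 0.0907 0.0812]
side [220.1 194. ] 177 plane [0.5344 0.1892 0.083 ] depth [0.5347 0.19   0.0823]
side [282.9 192.9] 197 plane [0.6175 0.1293 0.083 ] depth [0.6176 0.1294 0.0829]
side [258.1 220. ] 1509 plane [0.5488 0.0964 0.083 ] depth [0.5533 0.1048 0.0749]
side [251.7 248.9] 313 plane [0.5074 0.0481 0.083 ] depth [0.5343 0.1015 0.0258]
side [305.4 231.6] 152 plane [0.5909 0.031  0.083 ] depth [0.5917 0.0322 0.0817]
side [237.  232.7] 151 plane [0.5082 0.0908 0.083 ] depth [0.508  0.0904 0.0834]
1.2 [[ 0.416 -0.     0.909]
 [-0.909  0.     0.416]
 [-0.    -1.    -0.   ]]
```

>>> play_rows --motion '[[[0.3875,0.805,0],[0,0,0]],[[0.3875,0.805,0],[0,0,0]],[[0.3875,0.805,0],[0,0,0]],[[0.3875,0.805,0],[0,0,0]],[[0.3875,0.805,0],[0,0,0]],[[0.3875,0.805,0],[0,0,0]],[[0.3875,0.805,0],[0,0,0]],[[0.3875,0.805,0],[0,0,0]]]' --gripper 1 --squeeze 20

```text
time: 2.2
tool_pos: [0.4357, -0.2922, 0.2315]
tcp_rot: [-1.383, 0.887, -0.888]
wrist_force: [0.8, 1.0, 0.5]
width: -0.002
```

>>> play_rows --motion '[[[0.386,0.806,0],[0,0,0]],[[0.386,0.806,0],[0,0,0]],[[0.386,0.806,0],[0,0,0]],[[0.386,0.806,0],[0,0,0]],[[0.386,0.806,0],[0,0,0]],[[0.386,0.806,0],[0,0,0]],[[0.386,0.806,-0.15],[0,0,0]],[[0.386,0.806,-0.303],[0,0,0]],[[0.386,0.806,-0.303],[0,0,0]],[[0.386,0.806,-0.303],[0,0,0]]]'

```text
time: 3.45
tool_pos: [0.5916, 0.0294, 0.1119]
tcp_rot: [-1.38, 0.887, -0.89]
wrist_force: [-0.3, 0.4, 0.8]
width: 0.001
```

```bash
python3 - <<'E'
from h import *
shot('top','t1');im,_=shot('side','s1')
cv2.imwrite('pics/s1c.png',cv2.resize(im[120:300,170:370,::-1],None,fx=3,fy=3))
s=bot.read_state();print(s['time'],s['tool_pos'],s['wrist_force'],s['torque'])
E
```

```text
3.55 [0.59294789 0.02973833 0.11377283] [ 0.75555369 -0.4394016   0.38801356] [ 0.03954939  0.00823329 -0.05895568]
```

View pics/s1c.png

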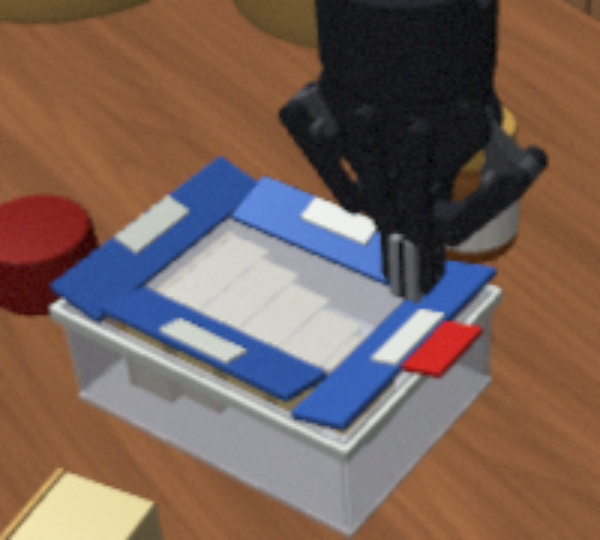

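>>> play_rows --motion '[[[0,0,-0.03],[0,0,0]],[[0,0,-0.05],[0,0,0]],[[0,0,-0.05],[0,0,0]],[[0,0,-0.05],[0,0,0]]]'

```text
time: 4.05
tool_pos: [0.5899, 0.0306, 0.09]
tcp_rot: [-1.382, 0.888, -0.888]
wrist_force: [-0.3, -0.3, 0.0]
width: -0.002
```

```bash
python3 - <<'E'
from h import *
for i in range(3):
    im,_=cams.read_camera('side')
    s=bot.read_state();print(s['time'],s['tool_pos'],s['wrist_force'],s['q'])
im=im[:,:,::-1].copy()
for p in ([.590,.0305,.09],s['tool_pos']):print(proj('side',p))
cv2.imwrite('pics/s2c.png',cv2.resize(im[120:300,170:370],None,fx=3,fy=3))
E
```

```text
4.1 [0.59012195 0.03059507 0.09017663] [ 0.12562132  0.08915184 -0.09291567] [ 9.64984872e-03  2.32484883e-01  1.91976461e+00 -2.93136765e-06
  9.89222367e-01  1.15148405e+00]
4.15 [0.5902364  0.03060873 0.09027796] [-0.05342373  0.45559109 -0.5460425 ] [9.65637984e-03 2.32426811e-01 1.91962273e+00 2.69935471e-05
 9.89188557e-01 1.15148714e+00]
4.2 [0.5902775  0.03058154 0.09031516] [-0.40300671  0.06348232 -0.2182623 ] [9.60354279e-03 2.32399725e-01 1.91957786e+00 3.94597604e-05
 9.89172644e-01 1.15153949e+00]
[305.10053969 228.48609337]
[305.21528637 228.2227706 ]
```

View pics/s2c.png

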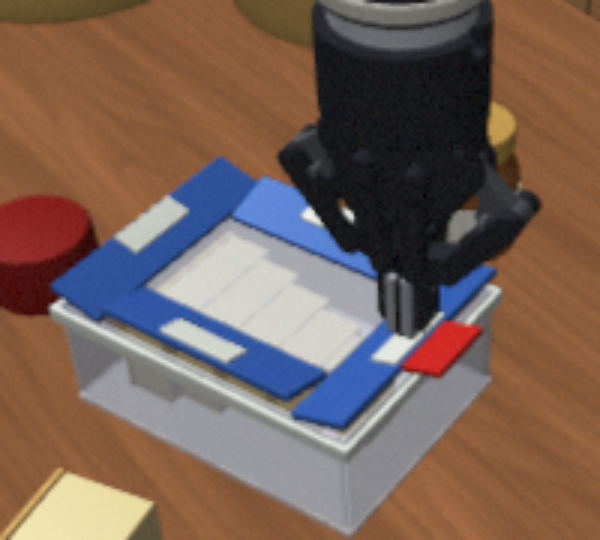

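>>> play_rows --motion '[[[0,0,-0.006],[0,0,0]],[[0,0,-0.012],[0,0,0]],[[0,0,-0.018],[0,0,0]],[[0,0,-0.02],[0,0,0]],[[0,0,-0.02],[0,0,0]]]'

```text
time: 4.82
tool_pos: [0.5906, 0.0303, 0.0824]
tcp_rot: [-1.382, 0.887, -0.889]
wrist_force: [0.8, -1.4, 2.1]
width: -0.002
```

>>> play_rows --motion '[[[0,0,-0.004],[0,0,0]],[[0,0,-0.008],[0,0,0]],[[0,0,-0.01],[0,0,0]],[[0,0,-0.01],[0,0,0]]]'

```text
time: 5.32
tool_pos: [0.5897, 0.0307, 0.0776]
tcp_rot: [-1.382, 0.888, -0.887]
wrist_force: [0.6, 0.1, 0.1]
width: -0.002
```

```bash
python3 - <<'E'
from h import *
im,_=cams.read_camera('side')
s=bot.read_state();print(s['time'],s['tool_pos'],s['wrist_force'])
cv2.imwrite('pics/s3c.png',cv2.resize(im[120:300,170:370,::-1],None,fx=3,fy=3))
E
```

```text
5.375 [0.58978782 0.03063131 0.0777538 ] [ 0.32493089  0.19586133 -0.02359766]
```

View pics/s3c.png

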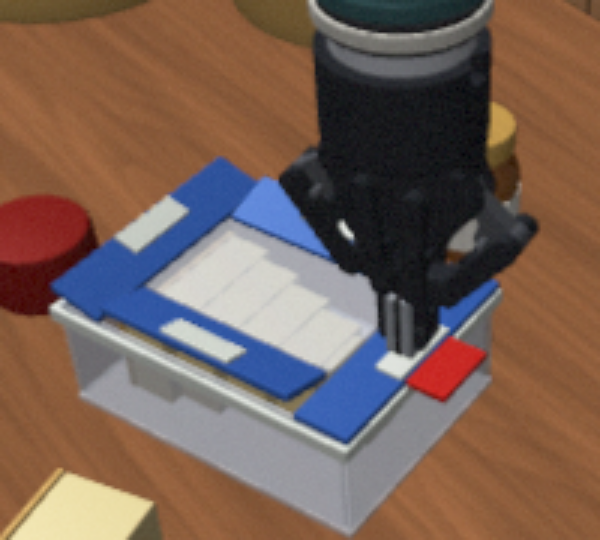

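>>> play_rows --motion '[[[0,0,0.06],[0,0,0]],[[-0.1,0.075,0.06],[0,0,0]],[[-0.2075,0.15,0.06],[0,0,0]],[[-0.2075,0.15,0.06],[0,0,0]],[[-0.2075,0.15,0.03],[0,0,0]],[[-0.2075,0.15,0.03],[0,0,0]],[[-0.2075,0.15,0.03],[0,0,0]]]'

```text
time: 6.25
tool_pos: [0.5077, 0.09, 0.0898]
tcp_rot: [-1.382, 0.889, -0.888]
wrist_force: [-0.5, 0.2, 0.5]
width: -0.001
```

>>> play_rows --motion '[[[0,0,-0.006],[0,0,0]],[[0,0,-0.012],[0,0,0]],[[0,0,-0.018],[0,0,0]],[[0,0,-0.022],[0,0,0]],[[0,0,-0.026],[0,0,0]],[[0,0,-0.03],[0,0,0]],[[0,0,-0.03],[0,0,0]]]'

```text
time: 7.12
tool_pos: [0.5069, 0.0906, 0.0778]
tcp_rot: [-1.382, 0.888, -0.888]
wrist_force: [0.6, -0.7, -0.7]
width: -0.003
```

```bash
python3 - <<'E'
from h import *
im,_=cams.read_camera('side')
s=bot.read_state();print(s['time'],s['tool_pos'],s['wrist_force'])
cv2.imwrite('pics/s4c.png',cv2.resize(im[120:300,170:370,::-1],None,fx=3,fy=3))
E
```

```text
7.175 [0.50697092 0.09054715 0.07789372] [0.56134966 0.65209793 0.00463527]
```

View pics/s4c.png

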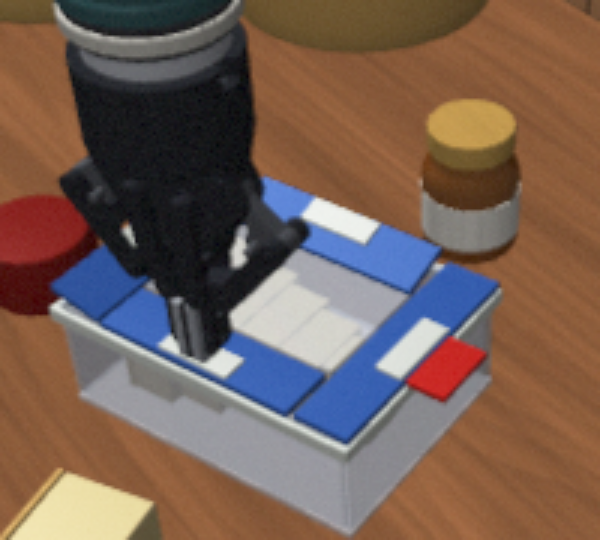

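Sections 1 and 2 both lie flush, with zero force, and the box has not moved. Pad3 is next.

>>> play_rows --motion '[[[0,0,0.06],[0,0,0]],[[0.035,0.125,0.06],[0,0,0]],[[0.0675,0.248,0.06],[0,0,0]],[[0.0675,0.248,0.06],[0,0,0]],[[0.0675,0.248,0.03],[0,0,0]],[[0.0675,0.248,0.03],[0,0,0]],[[0.0675,0.248,0.03],[0,0,0]]]'

```text
time: 8.05
tool_pos: [0.5334, 0.1885, 0.0895]
tcp_rot: [-1.383, 0.89, -0.888]
wrist_force: [-0.2, 1.3, 0.7]
width: -0.004
```

>>> play_rows --motion '[[[0,0,-0.006],[0,0,0]],[[0,0,-0.012],[0,0,0]],[[0,0,-0.018],[0,0,0]],[[0,0,-0.022],[0,0,0]],[[0,0,-0.026],[0,0,0]],[[0,0,-0.03],[0,0,0]],[[0,0,-0.03],[0,0,0]]]'

```text
time: 8.93
tool_pos: [0.5336, 0.1895, 0.0775]
tcp_rot: [-1.383, 0.888, -0.887]
wrist_force: [-0.9, -0.3, 0.5]
width: -0.002
```

```bash
python3 - <<'E'
from h import *
im,_=cams.read_camera('side')
s=bot.read_state();print(s['time'],s['tool_pos'],s['wrist_force'])
cv2.imwrite('pics/s5c.png',cv2.resize(im[120:300,170:370,::-1],None,fx=3,fy=3))
E
```

```text
8.975 [0.53374088 0.189537   0.0776351 ] [-0.67375231  0.47170177 -0.81291244]
```

View pics/s5c.png

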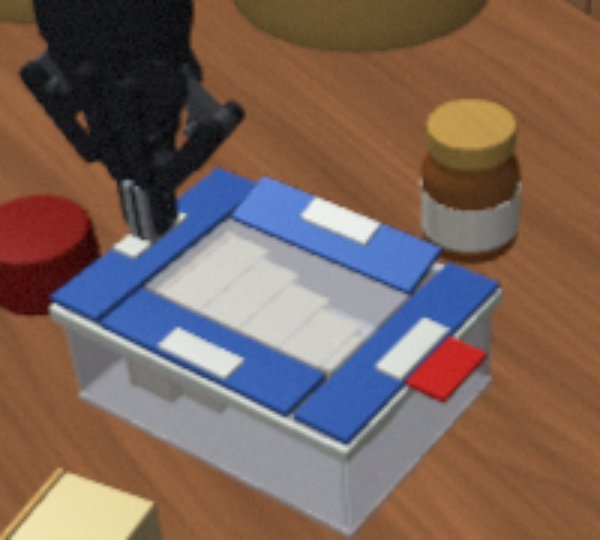

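Section 3 is down: its corner at (53,300) meets the rim and the force is about 0. Pad4 is next.

>>> play_rows --motion '[[[0,0,0.06],[0,0,0]],[[0.1,-0.075,0.06],[0,0,0]],[[0.2075,-0.15,0.06],[0,0,0]],[[0.2075,-0.15,0.06],[0,0,0]],[[0.2075,-0.15,0.03],[0,0,0]],[[0.2075,-0.15,0.03],[0,0,0]],[[0.2075,-0.15,0.03],[0,0,0]]]'

```text
time: 9.85
tool_pos: [0.6158, 0.1304, 0.0894]
tcp_rot: [-1.383, 0.888, -0.886]
wrist_force: [-0.9, -0.1, 1.1]
width: -0.001
```

>>> play_rows --motion '[[[0,0,-0.006],[0,0,0]],[[0,0,-0.012],[0,0,0]],[[0,0,-0.018],[0,0,0]],[[0,0,-0.022],[0,0,0]],[[0,0,-0.026],[0,0,0]],[[0,0,-0.03],[0,0,0]],[[0,0,-0.03],[0,0,0]]]'

```text
time: 10.72
tool_pos: [0.6164, 0.1294, 0.0773]
tcp_rot: [-1.383, 0.889, -0.887]
wrist_force: [0.4, 0.2, 0.1]
width: 0.003
```

>>> play_rows --motion '[[[0,0,0.1],[0,0,0]],[[0,0,0.25],[0,0,0]],[[0,0,0.4],[0,0,0]],[[-0.1,-0.3,0.4],[0,0,0]],[[-0.2,-0.75,0.4],[0,0,0]],[[-0.2,-0.75,0.4],[0,0,0]],[[-0.2,-0.75,0.4],[0,0,0]],[[-0.2,-0.75,0.4],[0,0,0]],[[-0.2,-0.75,0.4],[0,0,0]]]'

```text
time: 11.85
tool_pos: [0.5355, -0.1742, 0.2378]
tcp_rot: [-1.381, 0.893, -0.892]
wrist_force: [0.6, 1.2, -0.2]
width: -0.002
```

```bash
python3 - <<'E'
from h import *
im,_=cams.read_camera('side')
s=bot.read_state();print(s['time'],s['tool_pos'],s['wrist_force'])
cv2.imwrite('pics/s6c.png',cv2.resize(im[120:300,170:370,::-1],None,fx=3,fy=3))
im,_=cams.read_camera('top')
cv2.imwrite('pics/t6c.png',cv2.resize(im[100:390,110:370,::-1],None,fx=2,fy=2))
for l in ['honey_center','truckle_center','slab_center','pad1']:
    print(l,[(np.round(w('top',x['xyz']),4),round(x['conf'],2)) for x in cams.mark_of('top',l)[:4]])
E
python3 pose.py | tail -20
```

```text
11.9 [ 0.53616653 -0.1720877   0.23774679] [ 0.31014621  0.29022627 -0.42151606]
honey_center [(array([0.7313, 0.1554, 0.0454]), 0.97), (array([0.5023, 0.2781, 0.0168]), 0.62)]
truckle_center [(array([0.5013, 0.2782, 0.017 ]), 0.77)]
slab_center [(array([0.4112, 0.0503, 0.0214]), 0.7)]
pad1 [(array([0.5895, 0.0277, 0.0808]), 0.95), (array([0.6216, 0.1325, 0.0777]), 0.78), (array([0.5361, 0.1936, 0.0711]), 0.7), (array([0.4975, 0.0881, 0.0723]), 0.56)]
side [0.626  0.131  0.0746]
[ 0.56200382  0.11037242 -1.22516409] 0.008497709358829653
[[0.5908 0.0304]
 [0.5065 0.0904]
 [0.5332 0.1903]
 [0.6175 0.1304]]
top [256.1 209.5] 287 plane [0.6167 0.1289 0.083 ] depth [0.6179 0.1297 0.0779]
top [265.1 254.6] 4597 plane [0.547  0.1039 0.083 ] depth [0.5484 0.1051 0.0741]
top [317.2 234.7] 294 plane [0.5884 0.0278 0.083 ] depth [0.5892 0.0279 0.0792]
top [208.8 257.6] 305 plane [0.5313 0.1899 0.083 ] depth [0.5321 0.1911 0.0779]
side [219.3 196.7] 159 plane [0.5297 0.1836 0.083 ] depth [0.5329 0.1911 0.0768]
side [284.2 195.2] 166 plane [0.6157 0.1229 0.083 ] depth [0.6191 0.1282 0.0781]
side [262.6 217.9] 2149 plane [0.557  0.0962 0.083 ] depth [0.5623 0.1057 0.0738]
side [237.  246.4] 258 plane [0.4931 0.0653 0.083 ] depth [0.4997 0.0797 0.0681]
side [306.8 235.6] 204 plane [0.5872 0.0226 0.083 ] depth [0.5909 0.0279 0.0771]
side [236.4 237.2] 220 plane [0.5025 0.0827 0.083 ] depth [0.5048 0.0878 0.078 ]
side [212.7 256.6] 107 plane [0.4552 0.0681 0.083 ] depth [0.4812 0.1379 0.0114]
12.45 [[ 0.417 -0.     0.909]
 [-0.909  0.     0.417]
 [-0.    -1.    -0.   ]]
```

View pics/s6c.png

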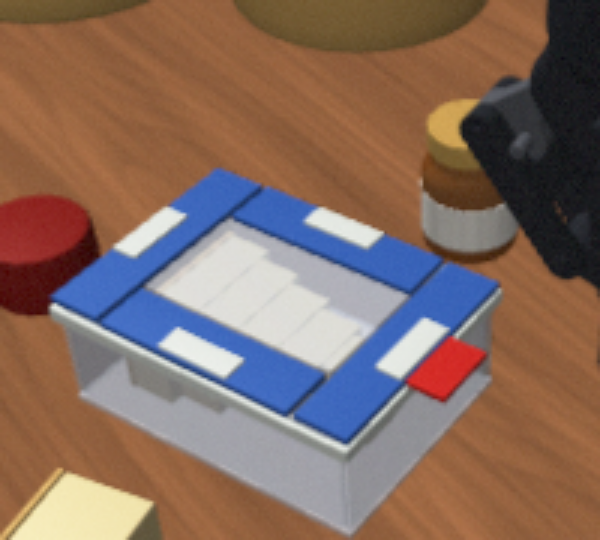

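View pics/t6c.png

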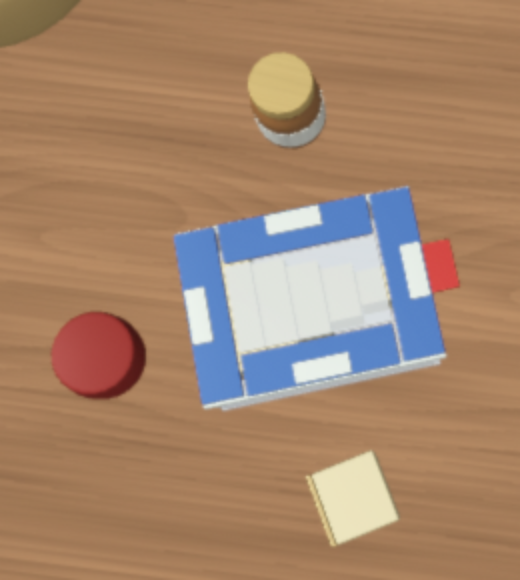

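All four sections lie flush, with pad heights of 77–79 mm. The box and the bystanders are where they were, and the arm is clear.

```bash
python3 -c "
from workcell import bot
print(bot.finish_job())"
```

```text
the job is handed in; nothing more can be done
None
```

The cheese box is shut. I pressed the four rim sections with the closed fingertips in the order pad1 (red tab), pad2, pad3, pad4, and handed the job in at about 12.5 s.

**Lid:** the final side and top pictures show all four sections flush. Depth at the pads read 77–79 mm, against 77 mm shut and 83 mm open. The wrist force was about zero after each click.

**Box and neighbours:** the box's lower edges look unchanged in the side pictures. The honey jar, the red cheese and the yellow cheese were within about 2 mm of where they started in plan, and the arm was clear of everything.

**Disagreements:** the last pose fit, which mixes in the looser network points, left a residual of up to 8.5 mm. It still put the box centre within 0.3 mm of the first fit, with 0.014 rad of yaw difference. In one last check, the top view merged pad2's white area with the panel, so only the side view measured its height, at 78 mm.

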